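Put the seasonings back on their own trays

TASK

The three seasonings have been put back one place wrong: the pepper mill belongs on the round tray, the salt shaker on the square tray and the spice jar on the oblong tray. Put each upright in the middle of its own tray; the empty cork mat is free for setting one aside on the way. Do not tip any of them over, and leave the glass tumbler and the kitchen timer where they stand.

Things in the scene. Friction and masses are not known exactly. Their poses are not given: they have to be found in the camera images.
- pepper_mill: Pepper mill of dark turned wood with a waist and a small steel ball on top, the tallest of the three seasonings: 58 mm across, 150 mm tall, 0.13 to 0.25 kg. Starts upright on the square tray. Origin: centre of its underside, z up. The rounded head above the waist is 50 mm across at its widest, about 122 mm above the underside: a good place to grip.
- salt_shaker: Salt shaker, clear glass with a domed grey metal cap, the shortest of the three: 44 mm across, 90 mm tall; the glass part reaches up to 66 mm, the cap above is 34 mm across. Starts upright on the oblong tray. Origin: centre of its underside, z up.
- spice_jar: Spice jar, a straight round glass jar with a dark label and a black screw cap: 41 mm across all the way up, 105 mm tall. Starts upright on the round tray. Origin: centre of its underside, z up.
- round_tray: Round brown wooden tray, 96 mm across, home of the pepper mill. Fixed, does not move. Floor 5 mm thick, so a thing stands 5 mm above the worktop; rim 5 mm thick, its top 12 mm above the worktop. Origin: centre of its underside, on the worktop. Inside it is 82 mm across at the floor.
- square_tray: Square brown wooden tray, 92 x 92 mm, home of the salt shaker. Fixed, does not move. Floor 5 mm thick, so a thing stands 5 mm above the worktop; rim 5 mm thick, its top 12 mm above the worktop. Origin: centre of its underside, on the worktop. x and y run along its sides; inside it is 82 x 82 mm.
- oblong_tray: Oblong brown wooden tray, 140 x 80 mm, home of the spice jar. Fixed, does not move. Floor 5 mm thick, so a thing stands 5 mm above the worktop; rim 5 mm thick, its top 12 mm above the worktop. Origin: centre of its underside, on the worktop. x runs along its length; inside it is 130 x 70 mm.
- cork_mat: Round flat cork mat, 110 mm across, 4 mm thick, empty at the start: the free spot. Fixed, does not move. Origin: centre of its underside, on the worktop.
- tumbler: Empty clear drinking glass, 79 mm across, 90 mm tall, loose; stands at a place of its own among the trays and the mat (centres at least 145 mm apart). Not to be moved. Origin: centre of its underside.
- kitchen_timer: Green and cream kitchen timer, 66 mm across, 66 mm tall, loose, to the right of the trays. Not to be moved. Origin: centre of its underside.
There are look-alikes about, which are no part of the job. Leave any red look-alike of the spice_jar alone. What is shaped like the salt_shaker but orange is not meant.

How it is judged:
By the outcome, as a careful person would: the job done as asked, in the order asked, and still so for the second after the job is handed in, with the robot touching nothing.
It also fails if it takes over 128 s, if anything falls off the work surface, if the arm or the gripper's body presses on something with over 40 N, if the wrist force passes 120 N, or if a joint passes its speed limit or range.

ROBOT

A 6-joint arm with a two-finger parallel gripper is mounted at the origin on a cart in front of the work surface, level with it; the furniture and walls round the work are solid. World frame = base frame: x ahead of the robot, y to its left, z up, the work surface at z = 0. Lengths are in m, angles in rad, forces in N, time in s.
With the tool pointing down it reaches from about 0.35 to 0.775 m from the base axis. Payload 7.3 kg.
Tool frame: the origin (TCP) lies at the very end of the fingers, on their centre line; the grasp point (between the pads) lies 19 mm behind it (robot.tcp_to_grasp is the z of the grasp point in the tool frame, in m); z points along the fingers, y is the line along which they close (so a half turn about z gives the same grasp; the last joint's range is limited). The gripper opens to 92 mm and grips with 3 to 60 N. Pads are 19 mm wide; open, the fingers measure 130 mm over their backs; the gripper's body (75 mm by 190 mm) begins 47 mm behind the grasp point.
Start: joints at [1.164, 0.342, 1.524, -0, 1.275, -0.146], TCP at [0.135, 0.507, 0.227] pointing down, gripper open.
Joint ranges: [-2.53, 2.53], [-0.77, 2.02], [0.04, 2.7], [-1, 4.14], [0.28, 2.66], [-3.11, 3.11]. Speed limits (rad/s): [2.57, 2.57, 3.14, 3.14, 3.14, 3.14].

INTERFACE

Orientations are given as [roll, pitch, yaw] about the fixed x, y, z axes, in that order (R = Rz(yaw) Ry(pitch) Rx(roll)).
In Python, from cell import monitor, read_camera, get_calibration, job, robot gives the robot as it stands. The module is installed in compiled form; this text tells all that it offers.
- The arm moves only by the tool send_rows, never from a script. Its argument "targets" is a list of rows, each an object with "translation": the shift along the tool's x, y, z in cm, a list of three; "spin": the turn about the tool's z in degrees; "jaw": the opening, from 0 (shut) to 1 (fully open). A call has exactly 5 rows; each row is the pose to reach, as a shift and turn from the pose commanded when the call began, along the tool's axes at that moment; what a row does not reach only later rows make up. A row lasts 1/10 s, in which the tool goes at most 50 mm and 8.59 degrees, less where a joint would pass 70% of its speed; a pose out of reach is approached as far as the arm can. A call with a gripper value outside its range is refused whole. The fingers move at their own pace and stop on an object; "force" is the grip in N (left out, the last holds). Time passes only in rows, so rows that repeat a pose let the fingers close, or fill a call up. It gives the time, the measured TCP pose, the force, the opening and the grip force at its end, in the units of the state.
- monitor.observe(): the state, without advancing time (a new reading comes with each control period).
- read_camera(name): name is "scene" or "top" or "wrist"; returns (picture, depth): 384x512x3 uint8, red, green, blue; 384x512 float32, m along the optical axis (not along the pixel's ray), 0 where there is no reading.
- get_calibration(name): a dict with "intrinsics" (3x3 intrinsics, pixels), "origin" and "orientation" of the camera in the world; the wrist camera has in their place "hand_eye" (4x4, takes a point from camera to tool coordinates, whose origin is the TCP and whose axes are the flange's). Camera axes: x right, y up, looking along -z (the intrinsics and any distortion apply to the point x, -y, -z); pixel columns grow to the right and rows downward; lengths in m; the calibration is good to about 2 mm. A picture is of the moment at which its call begins: read the wrist's pose just before it. get_calibration takes no time and is no camera call.
- job.hand_in(): hands the job in; it is judged then, once.
The state is a dict: "time": time; "qpos": joint angles; "qvel": joint speeds; "joint_efforts": joint torques, N m; "tool_pos": TCP position; "tool_rot": TCP orientation; "contact_force": force on the tool from outside, world axes, zero at the start; "torque": the same for the moment, N m; "opening": finger opening in m; "grip_force": force on a finger pad.
Only numpy, scipy, OpenCV 4.12 (cv2) and the standard library are available. Lean on these libraries where they do the work, as an engineer would, in place of code of your own. Each camera call takes 0.05 s, during which the arm holds its last target. There are 200 camera calls.

## Working session

There is one attempt and no reset: what is moved stays moved. The work goes in short steps, Python scripts to look and compute and a tool call to move; the robot and the scene stay as the last step left them, time stands still between calls to the robot, and variables do not carry over. Pictures are saved under pics/ and viewed, at most 14 in all, crops included, and the job is handed in when it is done.

Besides the shell and the picture viewer there is one more tool, called after "Request:" in YAML: its name, and indented under it one key for each argument. send_rows: Moves the arm, as the interface text tells. Its arguments: {"type":"object","properties":{"targets":{"type":"array"},"force":{"type":"number"}},"required":["targets"]}

```bash
mkdir -p pics; cat > h.py <<'E'
import numpy as np, cv2
from cell import monitor, read_camera, get_calibration, job, robot
def R_of(o):
    o=np.array(o,float)
    if o.shape==(3,3): return o
    from scipy.spatial.transform import Rotation as R
    return (R.from_euler('xyz',o) if o.size==3 else R.from_quat(o)).as_matrix()
def save(n,p): cv2.imwrite(f'pics/{n}.png',p[...,::-1])
def pts(name,d):
    c=get_calibration(name);K=np.array(c['intrinsics']);h,w=d.shape
    u,v=np.meshgrid(np.arange(w),np.arange(h))
    P=np.stack([(u-K[0,2])/K[0,0]*d,-(v-K[1,2])/K[1,1]*d,-d],-1)
    return P@R_of(c['orientation']).T+np.array(c['origin'])
def ray(name,u,v,z):
    c=get_calibration(name);K=np.array(c['intrinsics']);o=np.array(c['origin'])
    r=R_of(c['orientation'])@np.array([(u-K[0,2])/K[0,0],-(v-K[1,2])/K[1,1],-1])
    return o+r*(z-o[2])/r[2]
E
python3 - <<'E'
from h import *
for n in('top','scene'):
    p,d=read_camera(n);save(n,p);np.savez(n,p=p,d=d);print(n,get_calibration(n))
print(monitor.observe(),robot.tcp_to_grasp,get_calibration('wrist'))
E
```

```text
top {'intrinsics': array([[482.83253274,   0.        , 255.69082378],
       [  0.        , 482.83253274, 191.60823422],
       [  0.        ,   0.        ,   1.        ]]), 'origin': array([0.22099029, 0.04513313, 1.51676663]), 'orientation': array([ 0.20227072, -0.00253894, -1.86845309])}
scene {'intrinsics': array([[364.48135784,   0.        , 257.83807397],
       [  0.        , 364.48135784, 189.12320673],
       [  0.        ,   0.        ,   1.        ]]), 'origin': array([-0.23340919, -0.47580095,  0.74834755]), 'orientation': array([ 0.88162419, -0.00815322, -1.04442341])}
{'time': 0.1, 'qpos': array([ 1.16403902e+00,  3.42649409e-01,  1.52490974e+00,  8.23864744e-06,
        1.27539644e+00, -1.45964890e-01]), 'qvel': array([-0.00072788, -0.00371847, -0.00219132, -0.00094537, -0.00142395,
       -0.00079521]), 'joint_efforts': array([ 1.99126598e-04, -4.32011247e+01, -2.44694960e+01,  7.19462684e-02,
        5.26215881e-02, -3.11277063e-05]), 'tool_pos': array([0.13518497, 0.50692786, 0.22612045]), 'tool_rot': array([-3.14024535e+00, -2.06030535e-04,  2.88079770e+00]), 'contact_force': array([ 0.62222505, -0.59620948, -0.01164035]), 'torque': array([-3.65060742e-03,  7.16593971e-03, -7.79407168e-05]), 'grip_force': 0.0, 'opening': 0.09176336751908087} -0.0188 {'intrinsics': array([[297.03584617,   0.        , 254.6005241 ],
       [  0.        , 297.03584617, 188.49501125],
       [  0.        ,   0.        ,   1.        ]]), 'hand_eye': array([[ 9.40269764e-04,  9.69127916e-01,  2.46556685e-01,
         6.67311030e-02],
       [ 9.99999369e-01, -1.06295931e-03,  3.64518098e-04,
         1.51944339e-03],
       [ 6.15344390e-04,  2.46556187e-01, -9.69128303e-01,
        -1.56932578e-01],
       [ 0.00000000e+00,  0.00000000e+00,  0.00000000e+00,
         1.00000000e+00]])}
```

View pics/top.png

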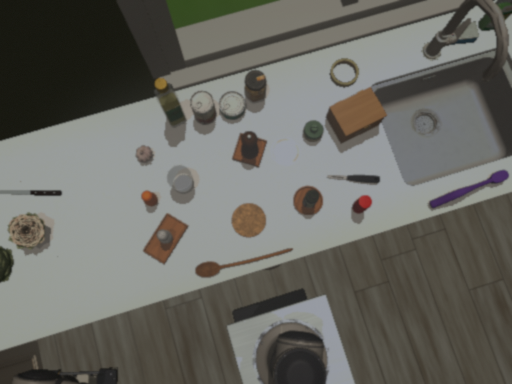

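View pics/scene.png

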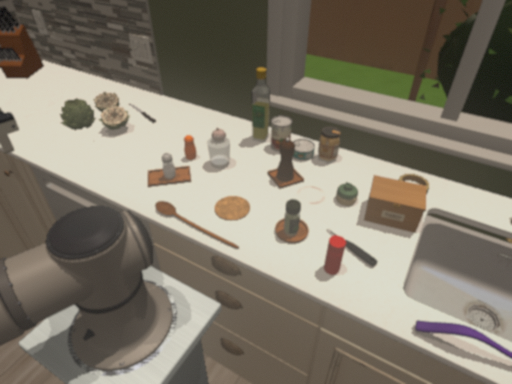

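The top view shows the oblong tray with the grey-capped salt at (166,238), the square tray with the mill at (250,148), and the round tray with the spice jar at (308,200). The cork mat is at (248,220), the tumbler at (181,180) and the timer at (313,130). There are two look-alike pairs:
- **Salt:** grey at (166,238) or orange at (149,198). The grey one on the oblong tray fits.
- **Jar:** dark at (310,197) or red at (362,204). The dark one on the round tray fits.

I'll check both in an enlarged crop.

```bash
python3 - <<'E'
from h import *
T=np.load('top.npz');p,d=T['p'],T['d']
save('crop',cv2.resize(p[110:275,125:385],None,fx=3,fy=3,interpolation=cv2.INTER_CUBIC))
hsv=cv2.cvtColor(p,cv2.COLOR_RGB2HSV);P=pts('top',d)
for n,(u,v) in dict(oblong=(166,238),square=(250,148),round=(308,200),cork=(248,220)).items():
    m=((hsv[...,0]<16)&(hsv[...,1]>85)&(hsv[...,2]>40)).astype(np.uint8)
    w=np.zeros_like(m);cv2.circle(w,(u,v),30,1,-1);m*=w
    k,l,s,_=cv2.connectedComponentsWithStats(m);i=1+s[1:,4].argmax()
    c=np.argwhere(l==i)[:,::-1]
    z=.004 if n=='cork' else .012
    W=np.array([ray('top',a,b,z)[:2] for a,b in c])
    h=cv2.convexHull((W*1000).astype(np.float32));
    print(n,cv2.minAreaRect(h),cv2.minEnclosingCircle(h), s[i])
for n,(u,v) in dict(oblong=(166,238),square=(250,143),round=(308,195),tumbler=(181,180),timer=(313,130),orange=(149,198),red=(362,204)).items():
    q=P[v-28:v+29,u-28:u+29].reshape(-1,3);q=q[np.hypot(*(q-[*ray('top',u,v,.07)[:2],0]).T[:2])<.06]
    zt=np.percentile(q[:,2],99.8);t=q[q[:,2]>zt-.015]
    g=q[q[:,2]>.03]
    print(n,zt.round(3),t.mean(0).round(4),len(t),g.min(0).round(3),g.max(0).round(3), ((g.max(0)+g.min(0))/2).round(3))
E
```

```text
oblong ((456.2375793457031, 264.32708740234375), (75.51376342773438, 135.59561157226562), 42.31211853027344) ((457.21435546875, 264.4582824707031), 75.00994873046875) [144 214  43  49 848]
square ((634.8394165039062, -98.51882934570312), (26.68442726135254, 85.90301513671875), 64.73369598388672) ((635.435302734375, -97.25634002685547), 43.107826232910156) [254 140  12  26 151]
round ((442.55133056640625, -198.734619140625), (86.06610107421875, 80.67472076416016), 72.96900177001953) ((439.6087951660156, -198.50558471679688), 44.57795333862305) [294 187  28  26 349]
cork ((435.8883972167969, -0.9864387512207031), (98.19422912597656, 102.0029296875), 72.97144317626953) ((436.1583557128906, -0.3749556541442871), 52.25360870361328) [233 204  32  33 840]
oblong 0.099 [0.457  0.2608 0.0906] 96 [0.437 0.24  0.031] [0.475 0.278 0.1  ] [0.456 0.259 0.066]
square 0.155 [ 0.6521 -0.0694  0.1444] 90 [ 0.626 -0.095  0.033] [ 0.677 -0.043  0.161] [ 0.652 -0.069  0.097]
round 0.116 [ 0.4347 -0.1987  0.11  ] 145 [ 0.415 -0.218  0.031] [ 0.455 -0.178  0.117] [ 0.435 -0.198  0.074]
tumbler 0.094 [0.6165 0.1695 0.0863] 92 [0.572 0.127 0.03 ] [0.652 0.205 0.096] [0.612 0.166 0.063]
timer 0.069 [ 0.6502 -0.2819  0.0605] 52 [ 0.62  -0.315  0.03 ] [ 0.683 -0.253  0.069] [ 0.651 -0.284  0.05 ]
orange 0.093 [0.5859 0.2752 0.0859] 90 [0.566 0.256 0.03 ] [0.605 0.296 0.096] [0.585 0.276 0.063]
red 0.112 [ 0.3741 -0.3439  0.1053] 148 [ 0.354 -0.365  0.03 ] [ 0.394 -0.323  0.114] [ 0.374 -0.344  0.072]
```

View pics/crop.png

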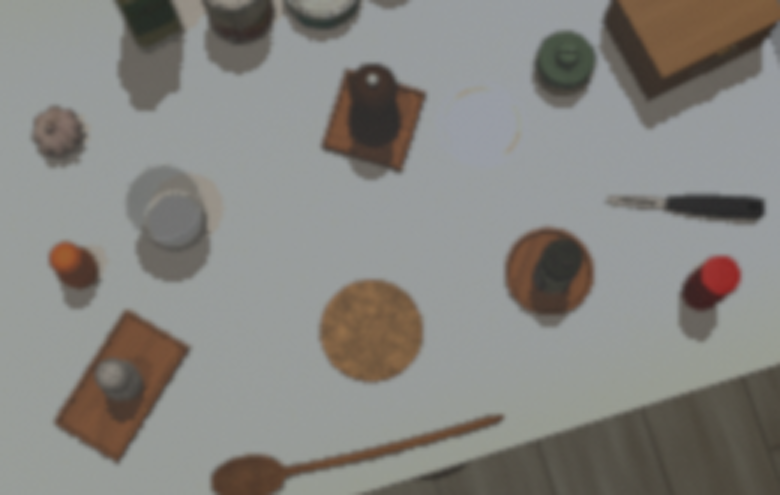

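The crop confirms it: the grey-capped salt is on the oblong tray and the dark jar on the round tray, while the orange shaker (65,258) and the red jar (720,272) stand apart. Next I'll square up the tool and move over the oblong tray.

Request:
send_rows:
  targets:
    - {"translation": [-3.7,-1.6,0],"spin": -5,"jaw": 1}
    - {"translation": [-7.4,-3.2,0],"spin": -10,"jaw": 1}
    - {"translation": [-11,-4.7,0],"spin": -15,"jaw": 1}
    - {"translation": [-14.7,-6.3,0],"spin": -15,"jaw": 1}
    - {"translation": [-18.4,-7.9,0],"spin": -15,"jaw": 1}
  force: 20

```text
time: 0.6
tool_pos: [0.2936, 0.3823, 0.2265]
tool_rot: [-3.141, -0.0, -3.14]
contact_force: [0.8, -0.7, -0.2]
opening: 0.0917
grip_force: 0.0
```

Request:
send_rows:
  targets:
    - {"translation": [-4,-3.1,0],"spin": 0,"jaw": 1}
    - {"translation": [-8,-6.2,0],"spin": 0,"jaw": 1}
    - {"translation": [-12,-9.3,0],"spin": 0,"jaw": 1}
    - {"translation": [-15.7,-12.3,0],"spin": 0,"jaw": 1}
    - {"translation": [-15.7,-12.3,0],"spin": 0,"jaw": 1}

```text
time: 1.1
tool_pos: [0.4539, 0.2568, 0.2261]
tool_rot: [-3.14, 0.001, 3.137]
contact_force: [-0.1, 0.7, -1.2]
opening: 0.0917
grip_force: 0.0
```

```bash
cat >> h.py <<'E'
def wpose():
    s=monitor.observe();M=np.eye(4);M[:3,:3]=R_of(s['tool_rot']);M[:3,3]=s['tool_pos']
    return M@np.array(get_calibration('wrist')['hand_eye'])
def wray(C,u,v,z):
    K=np.array(get_calibration('wrist')['intrinsics'])
    r=C[:3,:3]@np.array([(u-K[0,2])/K[0,0],-(v-K[1,2])/K[1,1],-1]);o=C[:3,3]
    return o+r*(z-o[2])/r[2]
def wpts(C,d):
    K=np.array(get_calibration('wrist')['intrinsics']);h,w=d.shape
    u,v=np.meshgrid(np.arange(w),np.arange(h))
    return np.stack([(u-K[0,2])/K[0,0]*d,-(v-K[1,2])/K[1,1]*d,-d],-1)@C[:3,:3].T+C[:3,3]
def st():
    s=monitor.observe();print({k:np.round(s[k],4).tolist() for k in('time','tool_pos','tool_rot','contact_force','opening','grip_force')})
def shot(n):
    C=wpose();p,d=read_camera('wrist');save(n,p);np.savez(n,p=p,d=d,C=C);return C,p,d
E
python3 - <<'E'
from h import *
c=[(347,70),(425,93),(401,170),(323,147)]
W=np.array([ray('top',(x+.5)/3-.5+125,(y+.5)/3-.5+110,.012) for x,y in c]);print(W.round(4).tolist(),W.mean(0))
print(ray('top',(549.5)/3-.5+125,(272.5)/3-.5+110,.012))
st();C,p,d=shot('w1');print(C.round(3).tolist())
E
```

```text
[[0.7162, -0.0584, 0.012], [0.6664, -0.1317, 0.012], [0.5917, -0.0815, 0.012], [0.6407, -0.0088, 0.012]] [ 0.65374623 -0.07008572  0.012     ]
[ 0.43964554 -0.19831221  0.012     ]
{'time': 1.1, 'tool_pos': [0.4539, 0.2568, 0.2261], 'tool_rot': [-3.1402, 0.001, 3.1366], 'contact_force': [-0.128, 0.6699, -1.227], 'opening': 0.0917, 'grip_force': 0.0}
[[0.004, -0.969, -0.247, 0.387], [1.0, 0.004, 0.003, 0.259], [-0.002, -0.247, 0.969, 0.383], [0.0, 0.0, 0.0, 1.0]]
```

View pics/w1.png

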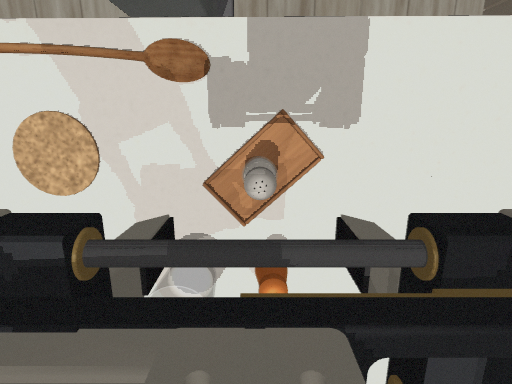

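The wrist view shows the oblong tray with corners at (284,110), (324,156), (244,224) and (204,182), the salt cap at about (261,183), and the mat centre at (56,153). I'll compute positions from these.

```bash
python3 - <<'E'
from h import *
D=np.load('w1.npz');C,p,d=D['C'],D['p'],D['d']
W=np.array([wray(C,u,v,.012) for u,v in[(284,110),(324,156),(244,224),(204,182)]])
print(W.mean(0),np.linalg.norm(np.diff(W,axis=0),axis=1))
hsv=cv2.cvtColor(p,cv2.COLOR_RGB2HSV);m=((hsv[...,1]>70)&(hsv[...,0]<25)).astype(np.uint8);m[:,120:]=0;m[:100]=0;m[205:]=0
H=np.array([wray(C,u,v,.004)[:2]*1000 for v,u in np.argwhere(m)],np.float32);print('mat',cv2.minEnclosingCircle(H))
P=wpts(C,d).reshape(-1,3);q=P[(np.hypot(P[:,0]-.457,P[:,1]-.26)<.04)&(P[:,2]>.03)&(P[:,2]<.11)]
print('salt',q.min(0),q.max(0)); t=q[q[:,2]>.08];print(t.mean(0),(t.min(0)+t.max(0))/2)
E
```

```text
[0.45721163 0.26891192 0.012     ] [0.07588317 0.1358655  0.07655575]Traceback (most recent call last):
  File "<stdin>", line 6, in <module>
  File "h.py", line 22, in wray
    K=np.array(get_calibration('wrist')['intrinsics'])
               ~~~~~~~~~~~~~~~^^^^^^^^^
ValueError: time passes only in moves, steps and waits
```

```bash
cat >> h.py <<'E'
import functools; get_calibration=functools.lru_cache(None)(get_calibration)
E
cat > an.py <<'E'
from h import *
def corners(C,c,z=.012):
    W=np.array([wray(C,u,v,z) for u,v in c]);print('corners',W.mean(0).round(4),np.linalg.norm(np.diff(W,axis=0),axis=1).round(4))
def obj(C,d,x,y,z0,z1,r=.045):
    P=wpts(C,d).reshape(-1,3);q=P[(np.hypot(P[:,0]-x,P[:,1]-y)<r)&(P[:,2]>z0)&(P[:,2]<z1)]
    if len(q): print('obj',len(q),q.min(0).round(4),q.max(0).round(4),((q.min(0)+q.max(0))/2).round(4))
E
python3 - <<'E'
from an import *
st();C,p,d=shot('w2');st()
print(np.abs(p.astype(int)-np.load('w1.npz')['p']).mean())
hsv=cv2.cvtColor(p,cv2.COLOR_RGB2HSV);b=((hsv[...,1]>70)&(hsv[...,0]<25)).astype(np.uint8)
m=b.copy();m[:,120:]=0;m[:100]=0;m[205:]=0
H=np.array([wray(C,u,v,.004)[:2]*1000 for v,u in np.argwhere(m)],np.float32);print('mat',cv2.minEnclosingCircle(H))
m=b.copy();m[:,:198]=0;m[:,330:]=0;m[:100]=0;m[230:]=0
H=np.array([wray(C,u,v,.012)[:2]*1000 for v,u in np.argwhere(m)],np.float32);print('obl',cv2.minAreaRect(H))
obj(C,d,.457,.262,.03,.12);obj(C,d,.457,.262,.08,.12)
E
```

```text
{'time': 1.15, 'tool_pos': [0.4516, 0.2585, 0.226], 'tool_rot': [-3.1411, -0.001, 3.1377], 'contact_force': [-0.2586, 0.8854, -0.2401], 'opening': 0.0918, 'grip_force': 0.0}
{'time': 1.2, 'tool_pos': [0.4502, 0.2598, 0.2261], 'tool_rot': [-3.1414, -0.0015, 3.1398], 'contact_force': [-0.4789, 0.4391, 0.0945], 'opening': 0.0923, 'grip_force': 0.0}
4.6950531005859375
mat ((437.732421875, 3.6469876766204834), 54.82571792602539)
obl ((458.3724365234375, 267.40203857421875), (79.24609375, 138.3914337158203), 42.26459503173828)
obj 1251 [0.4377 0.2425 0.0312] [0.4764 0.2843 0.0943] [0.4571 0.2634 0.0628]
obj 823 [0.4423 0.2468 0.08  ] [0.4764 0.2803 0.0943] [0.4593 0.2636 0.0872]
```

Request:
send_rows:
  targets:
    - {"translation": [0.2,-4,0],"spin": 0,"jaw": 1}
    - {"translation": [0.4,-8.5,0],"spin": 0,"jaw": 1}
    - {"translation": [0.6,-13,0],"spin": 0,"jaw": 1}
    - {"translation": [0.8,-17.5,0],"spin": 0,"jaw": 1}
    - {"translation": [1,-22,0],"spin": 0,"jaw": 1}

```text
time: 1.7
tool_pos: [0.4389, 0.0407, 0.2268]
tool_rot: [3.141, -0.0, -3.138]
contact_force: [0.7, -0.6, 0.1]
opening: 0.0918
grip_force: 0.0
```

Request:
send_rows:
  targets:
    - {"translation": [0.1,-4.5,0],"spin": 0,"jaw": 1}
    - {"translation": [0.2,-9,0],"spin": 0,"jaw": 1}
    - {"translation": [0.3,-13.5,0],"spin": 0,"jaw": 1}
    - {"translation": [0.3,-18,0],"spin": 0,"jaw": 1}
    - {"translation": [0.3,-21,0],"spin": 0,"jaw": 1}

```text
time: 2.2
tool_pos: [0.437, -0.1703, 0.2268]
tool_rot: [-3.142, 0.0, -3.14]
contact_force: [0.5, 0.1, 0.1]
opening: 0.0916
grip_force: 0.0
```

Request:
send_rows:
  targets:
    - {"translation": [0,-1.7,0],"spin": 0,"jaw": 1}
    - {"translation": [0,-2.7,0],"spin": 0,"jaw": 1}
    - {"translation": [0,-2.7,0],"spin": 0,"jaw": 1}
    - {"translation": [0,-2.7,0],"spin": 0,"jaw": 1}
    - {"translation": [0,-2.7,0],"spin": 0,"jaw": 1}

```text
time: 2.7
tool_pos: [0.4374, -0.195, 0.2268]
tool_rot: [3.141, -0.0, -3.139]
contact_force: [-0.2, -0.1, 0.3]
opening: 0.0922
grip_force: 0.0
```

```bash
python3 - <<'E'
from an import *
st();C,p,d=shot('w3');st()
obj(C,d,.436,-.198,.03,.13,.035);obj(C,d,.436,-.198,.09,.13,.035)
E
```

```text
{'time': 2.7, 'tool_pos': [0.4374, -0.195, 0.2268], 'tool_rot': [3.1411, -0.0, -3.1389], 'contact_force': [-0.1727, -0.0685, 0.3209], 'opening': 0.0922, 'grip_force': 0.0}
{'time': 2.75, 'tool_pos': [0.4375, -0.1952, 0.2268], 'tool_rot': [3.1412, 0.0001, -3.139], 'contact_force': [0.0456, -0.7603, -0.5829], 'opening': 0.092, 'grip_force': 0.0}
obj 1703 [ 0.4154 -0.2174  0.0307] [ 0.4558 -0.1764  0.1115] [ 0.4356 -0.1969  0.0711]
obj 1466 [ 0.4159 -0.2174  0.0902] [ 0.4558 -0.1764  0.1115] [ 0.4359 -0.1969  0.1009]
```

View pics/w3.png

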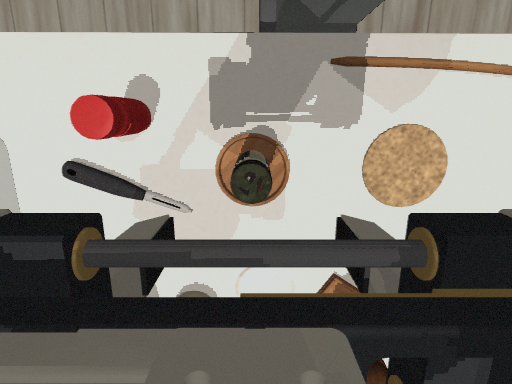

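The wrist view shows the round tray centred near (253,169) with the dark jar inside it (cap at (252,181)), the mat at (405,165), and the red jar apart at (95,116).

```bash
python3 - <<'E'
from an import *
D=np.load('w3.npz');C,p,d=D['C'],D['p'],D['d']
hsv=cv2.cvtColor(p,cv2.COLOR_RGB2HSV);b=((hsv[...,1]>70)&(hsv[...,0]<25)).astype(np.uint8)
for n,x0,x1,z in(('round',205,300,.012),('mat',350,460,.004)):
    m=b.copy();m[:,:x0]=0;m[:,x1:]=0;m[:115]=0;m[212:]=0
    H=np.array([wray(C,u,v,z)[:2]*1000 for v,u in np.argwhere(m)],np.float32);print(n,cv2.minEnclosingCircle(H))
E
```

```text
round ((441.8163146972656, -196.25576782226562), 47.24781799316406)
mat ((437.4083251953125, 0.5913198590278625), 54.466087341308594)
```

Request:
send_rows:
  targets:
    - {"translation": [0.15,-0.2,3],"spin": 0,"jaw": 1}
    - {"translation": [0.15,-0.2,7],"spin": 0,"jaw": 1}
    - {"translation": [0.15,-0.2,10.5],"spin": 0,"jaw": 1}
    - {"translation": [0.15,-0.2,13.5],"spin": 0,"jaw": 1}
    - {"translation": [0.15,-0.2,15.5],"spin": 0,"jaw": 1}

```text
time: 3.25
tool_pos: [0.4351, -0.197, 0.0698]
tool_rot: [3.14, -0.002, -3.14]
contact_force: [-0.6, 0.9, -0.1]
opening: 0.0922
grip_force: 0.0
```

Request:
send_rows:
  targets:
    - {"translation": [0,0,1],"spin": 0,"jaw": 1}
    - {"translation": [0,0,1.6],"spin": 0,"jaw": 1}
    - {"translation": [0,0,1.6],"spin": 0,"jaw": 0.7}
    - {"translation": [0,0,1.6],"spin": 0,"jaw": 0.5}
    - {"translation": [0,0,1.6],"spin": 0,"jaw": 0.35}
  force: 20

```text
time: 3.75
tool_pos: [0.4364, -0.1987, 0.0566]
tool_rot: [-3.141, 0.002, -3.14]
contact_force: [-0.1, -0.2, 0.6]
opening: 0.0722
grip_force: 0.0
```

Request:
send_rows:
  targets:
    - {"translation": [0,0,0],"spin": 0,"jaw": 0.35}
    - {"translation": [0,0,0],"spin": 0,"jaw": 0.3}
    - {"translation": [0,0,0],"spin": 0,"jaw": 0.3}
    - {"translation": [0,0,0],"spin": 0,"jaw": 0.3}
    - {"translation": [0,0,0],"spin": 0,"jaw": 0.3}

```text
time: 4.25
tool_pos: [0.4359, -0.1984, 0.0558]
tool_rot: [3.142, 0.0, -3.141]
contact_force: [0.8, 0.5, 0.4]
opening: 0.0405
grip_force: 20.0
```

Request:
send_rows:
  targets:
    - {"translation": [0,0,-1],"spin": 0,"jaw": 0.3}
    - {"translation": [0,0,-3],"spin": 0,"jaw": 0.3}
    - {"translation": [0,1,-5.5],"spin": 0,"jaw": 0.3}
    - {"translation": [0,4,-7.5],"spin": 0,"jaw": 0.3}
    - {"translation": [-0.1,7,-8],"spin": 0,"jaw": 0.3}

```text
time: 4.75
tool_pos: [0.4377, -0.1284, 0.1383]
tool_rot: [-3.14, 0.004, 3.141]
contact_force: [0.2, 0.4, -1.9]
opening: 0.0406
grip_force: 20.0
```

Request:
send_rows:
  targets:
    - {"translation": [0,3.5,0],"spin": 0,"jaw": 0.3}
    - {"translation": [0,7,0],"spin": 0,"jaw": 0.3}
    - {"translation": [0,10,0],"spin": 0,"jaw": 0.3}
    - {"translation": [0,12,0],"spin": 0,"jaw": 0.3}
    - {"translation": [0,12.9,0],"spin": 0,"jaw": 0.3}

```text
time: 5.25
tool_pos: [0.4364, 0.0022, 0.1363]
tool_rot: [3.141, 0.0, -3.139]
contact_force: [0.4, -1.5, -1.0]
opening: 0.0406
grip_force: 20.0
```

Request:
send_rows:
  targets:
    - {"translation": [0,0,2],"spin": 0,"jaw": 0.3}
    - {"translation": [0,0,4.5],"spin": 0,"jaw": 0.3}
    - {"translation": [0,0,6.5],"spin": 0,"jaw": 0.3}
    - {"translation": [0,0,7.3],"spin": 0,"jaw": 0.3}
    - {"translation": [0,0,7.6],"spin": 0,"jaw": 0.3}

```text
time: 5.75
tool_pos: [0.4365, 0.0003, 0.0593]
tool_rot: [3.141, -0.001, -3.141]
contact_force: [0.5, -0.1, -1.0]
opening: 0.0402
grip_force: 20.0
```

Request:
send_rows:
  targets:
    - {"translation": [0,0,0.2],"spin": 0,"jaw": 0.3}
    - {"translation": [0,0,0.3],"spin": 0,"jaw": 0.3}
    - {"translation": [0,0,0.4],"spin": 0,"jaw": 0.3}
    - {"translation": [0,0,0.45],"spin": 0,"jaw": 0.3}
    - {"translation": [0,0,0.45],"spin": 0,"jaw": 0.3}

```text
time: 6.25
tool_pos: [0.4368, 0.0006, 0.0554]
tool_rot: [-3.142, 0.001, -3.141]
contact_force: [0.7, 0.0, -1.2]
opening: 0.0408
grip_force: 20.0
```

Request:
send_rows:
  targets:
    - {"translation": [0,0,0.05],"spin": 0,"jaw": 0.3}
    - {"translation": [0,0,0.05],"spin": 0,"jaw": 0.6}
    - {"translation": [0,0,0.05],"spin": 0,"jaw": 0.8}
    - {"translation": [0,0,0.05],"spin": 0,"jaw": 1}
    - {"translation": [0,0,0.05],"spin": 0,"jaw": 1}

```text
time: 6.75
tool_pos: [0.4367, 0.0007, 0.0547]
tool_rot: [3.142, 0.0, -3.141]
contact_force: [-0.5, 0.5, 0.6]
opening: 0.0681
grip_force: 0.0
```

Request:
send_rows:
  targets:
    - {"translation": [0,0,0],"spin": 0,"jaw": 1}
    - {"translation": [0,0,-2],"spin": 0,"jaw": 1}
    - {"translation": [0,0,-5.5],"spin": 0,"jaw": 1}
    - {"translation": [0,0,-9.5],"spin": 0,"jaw": 1}
    - {"translation": [0,0,-13.5],"spin": 0,"jaw": 1}

```text
time: 7.25
tool_pos: [0.4362, 0.0007, 0.1911]
tool_rot: [3.141, -0.001, -3.141]
contact_force: [1.0, -0.4, -0.2]
opening: 0.0916
grip_force: 0.0
```

Request:
send_rows:
  targets:
    - {"translation": [-1,-0.3,-3],"spin": 0,"jaw": 1}
    - {"translation": [-4.5,-1.4,-5],"spin": 0,"jaw": 1}
    - {"translation": [-9,-2.8,-5],"spin": 0,"jaw": 1}
    - {"translation": [-13,-4,-5],"spin": 0,"jaw": 1}
    - {"translation": [-16,-5,-5],"spin": 0,"jaw": 1}

```text
time: 7.75
tool_pos: [0.5986, -0.0499, 0.2395]
tool_rot: [-3.142, 0.001, -3.141]
contact_force: [0.4, 0.0, -1.1]
opening: 0.0919
grip_force: 0.0
```

Request:
send_rows:
  targets:
    - {"translation": [-2,-0.6,0],"spin": 0,"jaw": 1}
    - {"translation": [-2,-0.6,0],"spin": 0,"jaw": 1}
    - {"translation": [-2,-0.6,0],"spin": 0,"jaw": 1}
    - {"translation": [-2,-0.6,0],"spin": 0,"jaw": 1}
    - {"translation": [-2,-0.6,0],"spin": 0,"jaw": 1}

```text
time: 8.25
tool_pos: [0.616, -0.0548, 0.2403]
tool_rot: [3.142, 0.0, -3.14]
contact_force: [-0.1, -0.4, -0.2]
opening: 0.0921
grip_force: 0.0
```

```bash
python3 - <<'E'
from an import *
st();C,p,d=shot('w4')
obj(C,d,.653,-.068,.11,.17,.04);obj(C,d,.653,-.068,.02,.05,.034)
obj(C,d,.437,.0,.09,.13,.035)
E
```

```text
{'time': 8.25, 'tool_pos': [0.616, -0.0548, 0.2403], 'tool_rot': [3.1416, 0.0003, -3.1402], 'contact_force': [-0.0712, -0.3629, -0.2157], 'opening': 0.0921, 'grip_force': 0.0}
obj 1785 [ 0.6299 -0.0913  0.11  ] [ 0.6664 -0.0429  0.155 ] [ 0.6482 -0.0671  0.1325]
obj 309 [ 0.628  -0.0941  0.02  ] [ 0.6634 -0.0413  0.05  ] [ 0.6457 -0.0677  0.035 ]
obj 278 [ 0.4494 -0.0141  0.09  ] [0.4579 0.0181 0.1095] [0.4536 0.002  0.0997]
```

View pics/w4.png

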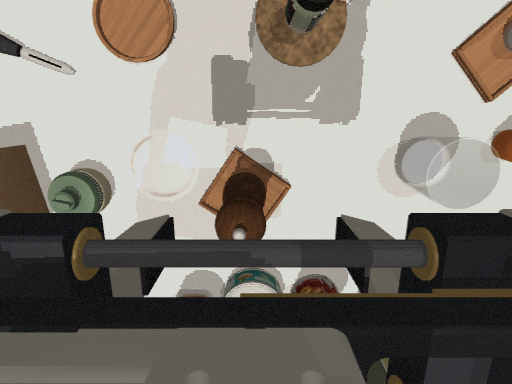

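The wrist view shows the mill on the square tray, with its ball at (240,235) and tray corners at (238,148), (199,202) and (291,184). The jar stands upright on the mat at the top.

```bash
python3 - <<'E'
from an import *
D=np.load('w4.npz');C,p,d=D['C'],D['p'],D['d']
W=[wray(C,u,v,.012) for u,v in((199,202),(238,148),(291,184))];print(np.round(W,4).tolist(),(W[0]+W[2])/2,np.linalg.norm(W[1]-W[0]),np.linalg.norm(W[1]-W[2]))
print(wray(C,240,235,.152), wpts(C,d)[235,240])
P=wpts(C,d).reshape(-1,3);q=P[(np.hypot(P[:,0]-.653,P[:,1]+.068)<.04)&(P[:,2]>.115)&(P[:,2]<.135)]
# circle fit of head band
A=np.c_[2*q[:,:2],np.ones(len(q))];s=np.linalg.lstsq(A,(q[:,:2]**2).sum(1),rcond=None)[0];print(s[:2],np.sqrt(s[2]+s[:2]@s[:2]))
E
```

```text
[[0.6667, -0.1284, 0.012], [0.5937, -0.0748, 0.012], [0.6414, -0.0047, 0.012]] [ 0.65402306 -0.06652649  0.012     ] 0.09061194463263474 0.08477898125494229
[ 0.65461105 -0.06605983  0.152     ] [ 0.65415171 -0.06600395  0.15307243]
[ 0.65417324 -0.06729417] 0.022471484791911904
```

Request:
send_rows:
  targets:
    - {"translation": [-2,-0.6,0],"spin": 0,"jaw": 1}
    - {"translation": [-3.85,-1.2,0],"spin": 0,"jaw": 1}
    - {"translation": [-3.85,-1.2,2.5],"spin": 0,"jaw": 1}
    - {"translation": [-3.85,-1.2,6],"spin": 0,"jaw": 1}
    - {"translation": [-3.85,-1.2,9.5],"spin": 0,"jaw": 1}

```text
time: 8.8
tool_pos: [0.6552, -0.067, 0.1445]
tool_rot: [-3.141, 0.002, -3.14]
contact_force: [-0.2, 0.1, 0.0]
opening: 0.0915
grip_force: 0.0
```

Request:
send_rows:
  targets:
    - {"translation": [0,0,2.5],"spin": 0,"jaw": 1}
    - {"translation": [0,0,3.7],"spin": 0,"jaw": 1}
    - {"translation": [0,0,3.7],"spin": 0,"jaw": 0.8}
    - {"translation": [0,0,3.7],"spin": 0,"jaw": 0.6}
    - {"translation": [0,0,3.7],"spin": 0,"jaw": 0.5}

```text
time: 9.3
tool_pos: [0.6563, -0.0673, 0.1098]
tool_rot: [-3.141, 0.003, -3.14]
contact_force: [-0.2, 0.5, 0.7]
opening: 0.0725
grip_force: 0.0
```

Request:
send_rows:
  targets:
    - {"translation": [0,0,0],"spin": 0,"jaw": 0.4}
    - {"translation": [0,0,0],"spin": 0,"jaw": 0.35}
    - {"translation": [0,0,0],"spin": 0,"jaw": 0.35}
    - {"translation": [0,0,0],"spin": 0,"jaw": 0.35}
    - {"translation": [0,0,0],"spin": 0,"jaw": 0.35}
  force: 25

```text
time: 9.8
tool_pos: [0.6556, -0.0674, 0.1083]
tool_rot: [-3.141, 0.001, -3.141]
contact_force: [-0.9, -0.5, 2.5]
opening: 0.0475
grip_force: 25.0
```

The opening is slightly small and there is an upward reaction, so the pads sit a little above the widest part. I'll regrip 4 mm lower.

Request:
send_rows:
  targets:
    - {"translation": [0,0,0],"spin": 0,"jaw": 0.65}
    - {"translation": [0,0,0],"spin": 0,"jaw": 0.65}
    - {"translation": [0,0,0],"spin": 0,"jaw": 0.65}
    - {"translation": [0,0,0.4],"spin": 0,"jaw": 0.65}
    - {"translation": [0,0,0.4],"spin": 0,"jaw": 0.65}

```text
time: 10.3
tool_pos: [0.6547, -0.0669, 0.1028]
tool_rot: [3.141, -0.002, -3.14]
contact_force: [-0.9, -0.2, -0.3]
opening: 0.0595
grip_force: 0.0
```

Request:
send_rows:
  targets:
    - {"translation": [0,0,0],"spin": 0,"jaw": 0.5}
    - {"translation": [0,0,0],"spin": 0,"jaw": 0.4}
    - {"translation": [0,0,0],"spin": 0,"jaw": 0.4}
    - {"translation": [0,0,0],"spin": 0,"jaw": 0.4}
    - {"translation": [0,0,0],"spin": 0,"jaw": 0.4}

```text
time: 10.8
tool_pos: [0.6551, -0.0671, 0.1036]
tool_rot: [3.141, -0.0, -3.141]
contact_force: [-0.9, -0.7, -1.4]
opening: 0.0473
grip_force: 24.9
```

Request:
send_rows:
  targets:
    - {"translation": [0,0,-0.5],"spin": 0,"jaw": 0.4}
    - {"translation": [0,0,-1],"spin": 0,"jaw": 0.4}
    - {"translation": [0,0,-2],"spin": 0,"jaw": 0.4}
    - {"translation": [0,0,-3.5],"spin": 0,"jaw": 0.4}
    - {"translation": [0,0,-5],"spin": 0,"jaw": 0.4}
  force: 30

```text
time: 11.3
tool_pos: [0.6553, -0.0671, 0.155]
tool_rot: [-3.142, 0.0, -3.141]
contact_force: [0.4, 1.3, -2.6]
opening: 0.0476
grip_force: 29.9
```

Request:
send_rows:
  targets:
    - {"translation": [1.5,-0.9,-0.5],"spin": 0,"jaw": 0.4}
    - {"translation": [4,-2.4,-1],"spin": 0,"jaw": 0.4}
    - {"translation": [7,-4.2,-1],"spin": 0,"jaw": 0.4}
    - {"translation": [10,-6,-1],"spin": 0,"jaw": 0.4}
    - {"translation": [13,-7.9,-1],"spin": 0,"jaw": 0.4}

```text
time: 11.8
tool_pos: [0.5244, -0.1468, 0.1648]
tool_rot: [-3.141, 0.001, -3.14]
contact_force: [-0.3, -1.0, -1.5]
opening: 0.0474
grip_force: 29.9
```

Request:
send_rows:
  targets:
    - {"translation": [3,-1.8,0],"spin": 0,"jaw": 0.4}
    - {"translation": [5.5,-3.3,0],"spin": 0,"jaw": 0.4}
    - {"translation": [7.3,-4.4,0],"spin": 0,"jaw": 0.4}
    - {"translation": [8.3,-5,0],"spin": 0,"jaw": 0.4}
    - {"translation": [8.3,-5,0],"spin": 0,"jaw": 0.4}

```text
time: 12.3
tool_pos: [0.4419, -0.197, 0.1645]
tool_rot: [-3.141, 0.001, 3.141]
contact_force: [-0.1, -0.6, -1.2]
opening: 0.0479
grip_force: 29.9
```

```bash
python3 - <<'E'
from an import *
st();C,p,d=shot('w5');x,y,_=monitor.observe()['tool_pos']
P=wpts(C,d).reshape(-1,3)
for a,b in((.05,.08),(.08,.12),(.12,.16)):
  q=P[(np.hypot(P[:,0]-x,P[:,1]-y)<.045)&(P[:,2]>a)&(P[:,2]<b)];print(len(q),q.min(0),q.max(0),(q.min(0)+q.max(0))/2) if len(q) else 0
E
```

```text
{'time': 12.3, 'tool_pos': [0.4419, -0.197, 0.1645], 'tool_rot': [-3.141, 0.001, 3.141], 'contact_force': [-0.1405, -0.5889, -1.2091], 'opening': 0.0479, 'grip_force': 29.8696}
307 [ 0.41280169 -0.22477325  0.06748508] [ 0.43857385 -0.16891015  0.0799763 ] [ 0.42568777 -0.1968417   0.07373069]
1191 [ 0.41459171 -0.22341543  0.0800663 ] [ 0.44544735 -0.17023664  0.11999431] [ 0.43001953 -0.19682604  0.1000303 ]
740 [ 0.41987118 -0.21781017  0.12007473] [ 0.43856622 -0.17472846  0.15861858] [ 0.4292187  -0.19626932  0.13934666]
```

View pics/w5.png

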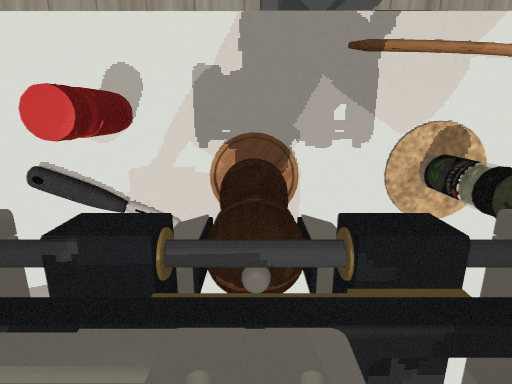

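The mill hangs upright (ball at (256,278)) centred over the round tray at (254,172). Lowering it.

Request:
send_rows:
  targets:
    - {"translation": [0,0.05,1.5],"spin": 0,"jaw": 0.4}
    - {"translation": [0,0.05,3.5],"spin": 0,"jaw": 0.4}
    - {"translation": [0,0.05,4.8],"spin": 0,"jaw": 0.4}
    - {"translation": [0,0.05,5.5],"spin": 0,"jaw": 0.4}
    - {"translation": [0,0.05,5.7],"spin": 0,"jaw": 0.4}

```text
time: 12.85
tool_pos: [0.4428, -0.1953, 0.1061]
tool_rot: [3.141, -0.001, -3.14]
contact_force: [-0.2, -0.7, -1.2]
opening: 0.0472
grip_force: 29.9
```

Request:
send_rows:
  targets:
    - {"translation": [0,0,0.1],"spin": 0,"jaw": 0.4}
    - {"translation": [0,0,0.2],"spin": 0,"jaw": 0.4}
    - {"translation": [0,0,0.25],"spin": 0,"jaw": 0.4}
    - {"translation": [0,0,0.25],"spin": 0,"jaw": 0.4}
    - {"translation": [0,0,0.25],"spin": 0,"jaw": 0.4}

```text
time: 13.35
tool_pos: [0.4425, -0.1959, 0.1045]
tool_rot: [-3.141, 0.0, -3.141]
contact_force: [-0.0, 0.8, -1.8]
opening: 0.0473
grip_force: 29.9
```

Request:
send_rows:
  targets:
    - {"translation": [0,0,0.05],"spin": 0,"jaw": 0.4}
    - {"translation": [0,0,0.1],"spin": 0,"jaw": 0.4}
    - {"translation": [0,0,0.1],"spin": 0,"jaw": 0.4}
    - {"translation": [0,0,0.1],"spin": 0,"jaw": 0.6}
    - {"translation": [0,0,0.1],"spin": 0,"jaw": 0.8}

```text
time: 13.85
tool_pos: [0.4424, -0.1959, 0.1032]
tool_rot: [-3.142, 0.0, -3.141]
contact_force: [0.7, 0.3, 0.4]
opening: 0.0591
grip_force: 0.0
```

Request:
send_rows:
  targets:
    - {"translation": [0,0,0],"spin": 0,"jaw": 1}
    - {"translation": [0,0,0],"spin": 0,"jaw": 1}
    - {"translation": [0,0,0],"spin": 0,"jaw": 1}
    - {"translation": [0,0,-2],"spin": 0,"jaw": 1}
    - {"translation": [0,0,-5],"spin": 0,"jaw": 1}

```text
time: 14.35
tool_pos: [0.4413, -0.1952, 0.1523]
tool_rot: [3.139, -0.004, -3.141]
contact_force: [0.8, -0.4, 0.8]
opening: 0.0913
grip_force: 0.0
```

Request:
send_rows:
  targets:
    - {"translation": [0,0,-4],"spin": 0,"jaw": 1}
    - {"translation": [0,0,-7.5],"spin": 0,"jaw": 1}
    - {"translation": [0,0,-7.5],"spin": 0,"jaw": 1}
    - {"translation": [0,0,-7.5],"spin": 0,"jaw": 1}
    - {"translation": [0,0,-7.5],"spin": 0,"jaw": 1}

```text
time: 14.85
tool_pos: [0.4417, -0.1955, 0.227]
tool_rot: [3.14, -0.002, -3.141]
contact_force: [0.6, -0.0, -0.4]
opening: 0.0919
grip_force: 0.0
```

```bash
python3 - <<'E'
from an import *
st();C,p,d=shot('w6')
P=wpts(C,d).reshape(-1,3)
q=P[(np.hypot(P[:,0]-.442,P[:,1]+.196)<.04)&(P[:,2]>.11)&(P[:,2]<.17)];print(len(q),q.min(0),q.max(0),(q.min(0)+q.max(0))/2)
p2,d2=read_camera('top');np.savez('top2',p=p2,d=d2);save('top2',cv2.resize(p2[110:275,125:385],None,fx=3,fy=3,interpolation=cv2.INTER_CUBIC))
E
```

```text
{'time': 14.85, 'tool_pos': [0.4417, -0.1955, 0.227], 'tool_rot': [3.1402, -0.0019, -3.1407], 'contact_force': [0.6362, -0.0304, -0.4301], 'opening': 0.0919, 'grip_force': 0.0}
2426 [ 0.41739757 -0.22029974  0.11001415] [ 0.466358   -0.17087991  0.15563917] [ 0.44187778 -0.19558982  0.13282666]
```

View pics/top2.png

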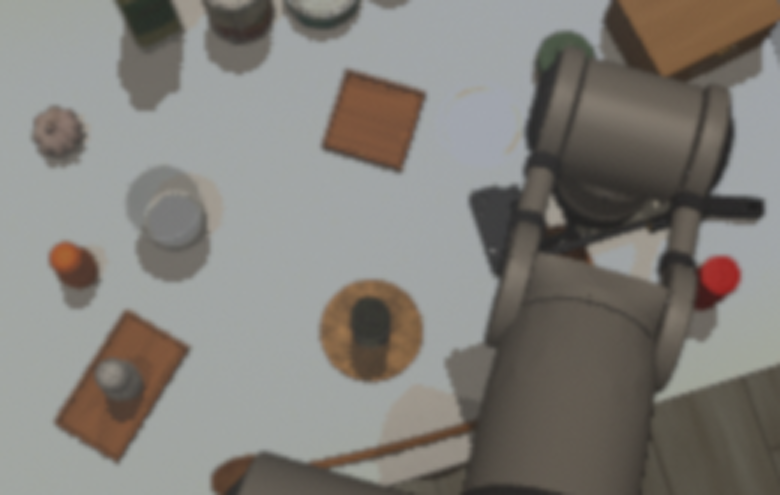

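The top view shows the square tray empty and clear at (374,120), the jar upright on the mat at (371,320), and everything else undisturbed. Moving to the salt.

Request:
send_rows:
  targets:
    - {"translation": [-0.2,4,0],"spin": 0,"jaw": 1}
    - {"translation": [-0.4,8.5,0],"spin": 0,"jaw": 1}
    - {"translation": [-0.6,13,0],"spin": 0,"jaw": 1}
    - {"translation": [-0.8,17.5,0],"spin": 0,"jaw": 1}
    - {"translation": [-1,22,0],"spin": 0,"jaw": 1}

```text
time: 15.45
tool_pos: [0.4515, 0.0259, 0.2273]
tool_rot: [3.141, -0.002, -3.141]
contact_force: [0.8, 0.4, 0.6]
opening: 0.0916
grip_force: 0.0
```

Request:
send_rows:
  targets:
    - {"translation": [-0.1,4.5,0],"spin": 0,"jaw": 1}
    - {"translation": [-0.3,9,0],"spin": 0,"jaw": 1}
    - {"translation": [-0.4,13.5,0],"spin": 0,"jaw": 1}
    - {"translation": [-0.5,18,0],"spin": 0,"jaw": 1}
    - {"translation": [-0.6,21,0],"spin": 0,"jaw": 1}

```text
time: 15.95
tool_pos: [0.4571, 0.2368, 0.2271]
tool_rot: [-3.142, -0.002, -3.139]
contact_force: [-0.2, 0.2, 0.9]
opening: 0.0916
grip_force: 0.0
```

Request:
send_rows:
  targets:
    - {"translation": [0,1.7,0],"spin": 0,"jaw": 1}
    - {"translation": [0,2.7,0],"spin": 0,"jaw": 1}
    - {"translation": [0,2.7,0],"spin": 0,"jaw": 1}
    - {"translation": [0,2.7,0],"spin": 0,"jaw": 1}
    - {"translation": [0,2.7,0],"spin": 0,"jaw": 1}

```text
time: 16.45
tool_pos: [0.458, 0.2601, 0.2281]
tool_rot: [-3.141, -0.0, 3.141]
contact_force: [0.3, -0.1, 0.2]
opening: 0.0918
grip_force: 0.0
```

```bash
python3 - <<'E'
from an import *
T=np.load('top2.npz');p=T['p'];hsv=cv2.cvtColor(p,cv2.COLOR_RGB2HSV);b=((hsv[...,0]<18)&(hsv[...,1]>70)).astype(np.uint8)
m=np.zeros_like(b);m[125:175,228:275]=b[125:175,228:275]
H=np.array([ray('top',u,v,.012)[:2]*1000 for v,u in np.argwhere(m)],np.float32);print('square top',cv2.minAreaRect(H))
m[:]=0;m[205:275,135:195]=b[205:275,135:195]
H=np.array([ray('top',u,v,.012)[:2]*1000 for v,u in np.argwhere(m)],np.float32);print('oblong top',cv2.minAreaRect(H))
st();C,p,d=shot('w7');st()
hsv=cv2.cvtColor(p,cv2.COLOR_RGB2HSV);b=((hsv[...,1]>70)&(hsv[...,0]<25)).astype(np.uint8)
m=np.zeros_like(b);m[95:235,195:335]=b[95:235,195:335]
k,l,s,_=cv2.connectedComponentsWithStats(m);i=1+s[1:,4].argmax();print(s[i])
H=np.array([wray(C,u,v,.012)[:2]*1000 for v,u in np.argwhere(l==i)],np.float32);print('obl',cv2.minAreaRect(H))
obj(C,d,.457,.262,.03,.12);obj(C,d,.457,.262,.08,.12)
E
```

```text
square top ((654.1119995117188, -69.58894348144531), (86.5389175415039, 89.0057144165039), 55.61499786376953)
oblong top ((479.2547607421875, 284.83056640625), (138.61013793945312, 137.08047485351562), 42.7171745300293)
{'time': 16.45, 'tool_pos': [0.458, 0.2601, 0.2281], 'tool_rot': [-3.1413, -0.0003, 3.1413], 'contact_force': [0.2956, -0.0908, 0.2434], 'opening': 0.0918, 'grip_force': 0.0}
{'time': 16.5, 'tool_pos': [0.458, 0.2602, 0.2282], 'tool_rot': [-3.1415, -0.0001, 3.1413], 'contact_force': [-0.3153, 0.9678, -0.6703], 'opening': 0.0919, 'grip_force': 0.0}
[ 200  107  121  116 5557]
obl ((458.35614013671875, 267.3876037597656), (79.4112777709961, 138.45999145507812), 42.2520866394043)
obj 1213 [0.4377 0.243  0.0306] [0.4756 0.2847 0.0957] [0.4567 0.2639 0.0632]
obj 818 [0.4423 0.2474 0.0801] [0.4756 0.2799 0.0957] [0.459  0.2637 0.0879]
```

Request:
send_rows:
  targets:
    - {"translation": [-0.1,0.4,3],"spin": 0,"jaw": 1}
    - {"translation": [-0.1,0.4,7],"spin": 0,"jaw": 1}
    - {"translation": [-0.1,0.4,11],"spin": 0,"jaw": 1}
    - {"translation": [-0.1,0.4,14.5],"spin": 0,"jaw": 1}
    - {"translation": [-0.1,0.4,17],"spin": 0,"jaw": 1}
  force: 15

```text
time: 17.0
tool_pos: [0.4582, 0.264, 0.0562]
tool_rot: [-3.141, -0.002, 3.141]
contact_force: [-0.2, 0.5, 0.9]
opening: 0.0917
grip_force: 0.0
```

Request:
send_rows:
  targets:
    - {"translation": [0,0,1],"spin": 0,"jaw": 1}
    - {"translation": [0,0,2.1],"spin": 0,"jaw": 1}
    - {"translation": [0,0,2.1],"spin": 0,"jaw": 0.7}
    - {"translation": [0,0,2.1],"spin": 0,"jaw": 0.55}
    - {"translation": [0,0,2.1],"spin": 0,"jaw": 0.4}

```text
time: 17.5
tool_pos: [0.4597, 0.2655, 0.0384]
tool_rot: [3.141, 0.002, -3.141]
contact_force: [-0.1, 0.1, 0.6]
opening: 0.0724
grip_force: 0.0
```

Request:
send_rows:
  targets:
    - {"translation": [0,0,0],"spin": 0,"jaw": 0.35}
    - {"translation": [0,0,0],"spin": 0,"jaw": 0.35}
    - {"translation": [0,0,0],"spin": 0,"jaw": 0.35}
    - {"translation": [0,0,0],"spin": 0,"jaw": 0.35}
    - {"translation": [0,0,0],"spin": 0,"jaw": 0.35}

```text
time: 18.0
tool_pos: [0.4589, 0.265, 0.0374]
tool_rot: [-3.141, 0.0, -3.14]
contact_force: [-0.6, -1.8, 2.1]
opening: 0.0404
grip_force: 15.0
```

Request:
send_rows:
  targets:
    - {"translation": [0,0,0],"spin": 0,"jaw": 0.65}
    - {"translation": [0,0,0],"spin": 0,"jaw": 0.65}
    - {"translation": [0,0,0],"spin": 0,"jaw": 0.65}
    - {"translation": [0,0,0.4],"spin": 0,"jaw": 0.65}
    - {"translation": [0,0,0.4],"spin": 0,"jaw": 0.65}

```text
time: 18.5
tool_pos: [0.4585, 0.2651, 0.0326]
tool_rot: [-3.141, -0.001, -3.141]
contact_force: [-0.5, 0.5, 0.5]
opening: 0.0598
grip_force: 0.0
```

Request:
send_rows:
  targets:
    - {"translation": [0,0,0],"spin": 0,"jaw": 0.5}
    - {"translation": [0,0,0],"spin": 0,"jaw": 0.35}
    - {"translation": [0,0,0],"spin": 0,"jaw": 0.35}
    - {"translation": [0,0,0],"spin": 0,"jaw": 0.35}
    - {"translation": [0,0,0],"spin": 0,"jaw": 0.35}

```text
time: 19.0
tool_pos: [0.4589, 0.2651, 0.0333]
tool_rot: [3.142, 0.0, -3.141]
contact_force: [0.2, -0.2, -0.2]
opening: 0.0416
grip_force: 15.0
```

Request:
send_rows:
  targets:
    - {"translation": [0,0,-0.3],"spin": 0,"jaw": 0.3}
    - {"translation": [0,0,-0.8],"spin": 0,"jaw": 0.3}
    - {"translation": [0,0,-2],"spin": 0,"jaw": 0.3}
    - {"translation": [0,0,-3.5],"spin": 0,"jaw": 0.3}
    - {"translation": [0,0,-5],"spin": 0,"jaw": 0.3}
  force: 22

```text
time: 19.5
tool_pos: [0.459, 0.2652, 0.0846]
tool_rot: [3.141, 0.0, -3.141]
contact_force: [-0.1, -0.4, -1.5]
opening: 0.0411
grip_force: 22.0
```

Request:
send_rows:
  targets:
    - {"translation": [0,0,-2.5],"spin": 0,"jaw": 0.3}
    - {"translation": [0,0,-5],"spin": 0,"jaw": 0.3}
    - {"translation": [0,0,-6.5],"spin": 0,"jaw": 0.3}
    - {"translation": [0,0,-7],"spin": 0,"jaw": 0.3}
    - {"translation": [0,0,-7],"spin": 0,"jaw": 0.3}

```text
time: 20.0
tool_pos: [0.4591, 0.2653, 0.1542]
tool_rot: [3.141, 0.002, -3.141]
contact_force: [0.4, 1.0, -2.5]
opening: 0.0416
grip_force: 22.0
```

```bash
python3 - <<'E'
from an import *
st();C,p,d=shot('w8')
hsv=cv2.cvtColor(p,cv2.COLOR_RGB2HSV);b=((hsv[...,1]>70)&(hsv[...,0]<25)).astype(np.uint8)
obj(C,d,.459,.265,.11,.23,.03);obj(C,d,.459,.265,.11,.16,.03)
E
```

```text
{'time': 20.0, 'tool_pos': [0.4591, 0.2653, 0.1542], 'tool_rot': [3.1408, 0.0018, -3.1406], 'contact_force': [0.3869, 1.0289, -2.5477], 'opening': 0.0416, 'grip_force': 21.9997}
obj 7199 [0.4379 0.237  0.1279] [0.4683 0.2929 0.2299] [0.4531 0.265  0.1789]
obj 777 [0.4379 0.2375 0.1279] [0.4546 0.2927 0.16  ] [0.4463 0.2651 0.1439]
```

View pics/w8.png

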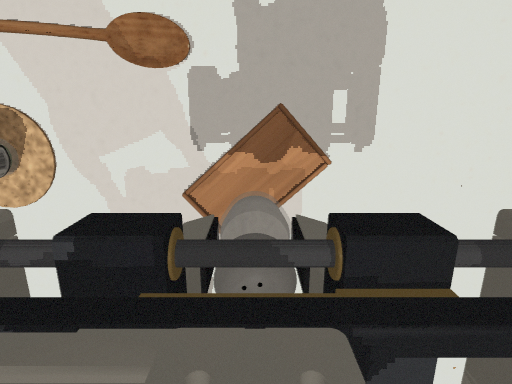

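The salt is held upright between the pads, with its dome at (255,215), and has left the oblong tray. Carrying it to the square tray.

Request:
send_rows:
  targets:
    - {"translation": [-0.9,-1.5,0],"spin": 0,"jaw": 0.3}
    - {"translation": [-2.6,-4.5,0],"spin": 0,"jaw": 0.3}
    - {"translation": [-4.7,-8,0],"spin": 0,"jaw": 0.3}
    - {"translation": [-6.8,-11.5,0],"spin": 0,"jaw": 0.3}
    - {"translation": [-8.8,-15,0],"spin": 0,"jaw": 0.3}

```text
time: 20.55
tool_pos: [0.547, 0.1138, 0.152]
tool_rot: [-3.142, -0.002, -3.14]
contact_force: [0.1, 0.3, -0.9]
opening: 0.0411
grip_force: 22.0
```

Request:
send_rows:
  targets:
    - {"translation": [-2,-3.5,0],"spin": 0,"jaw": 0.3}
    - {"translation": [-4.1,-7,0],"spin": 0,"jaw": 0.3}
    - {"translation": [-6.2,-10.5,0],"spin": 0,"jaw": 0.3}
    - {"translation": [-8.2,-14,0],"spin": 0,"jaw": 0.3}
    - {"translation": [-9.6,-16.5,0],"spin": 0,"jaw": 0.3}

```text
time: 21.05
tool_pos: [0.6435, -0.0521, 0.1514]
tool_rot: [3.141, -0.002, 3.141]
contact_force: [-1.5, -0.3, -1.6]
opening: 0.0412
grip_force: 22.0
```

Request:
send_rows:
  targets:
    - {"translation": [-0.8,-1.3,0],"spin": 0,"jaw": 0.3}
    - {"translation": [-1.15,-1.8,0],"spin": 0,"jaw": 0.3}
    - {"translation": [-1.15,-1.8,0],"spin": 0,"jaw": 0.3}
    - {"translation": [-1.15,-1.8,0],"spin": 0,"jaw": 0.3}
    - {"translation": [-1.15,-1.8,0],"spin": 0,"jaw": 0.3}

```text
time: 21.55
tool_pos: [0.6543, -0.0664, 0.1531]
tool_rot: [3.141, -0.001, -3.139]
contact_force: [-0.2, 0.2, -2.1]
opening: 0.0414
grip_force: 22.0
```

```bash
python3 - <<'E'
from an import *
st();C,p,d=shot('w9')
hsv=cv2.cvtColor(p,cv2.COLOR_RGB2HSV);b=((hsv[...,1]>70)&(hsv[...,0]<25)).astype(np.uint8)
obj(C,d,.655,-.068,.11,.16,.03)
E
```

```text
{'time': 21.55, 'tool_pos': [0.6543, -0.0664, 0.1531], 'tool_rot': [3.1412, -0.0006, -3.1393], 'contact_force': [-0.1551, 0.2016, -2.1063], 'opening': 0.0414, 'grip_force': 22.0}
obj 870 [ 0.633  -0.095   0.1273] [ 0.6507 -0.0404  0.16  ] [ 0.6418 -0.0677  0.1436]
```

View pics/w9.png

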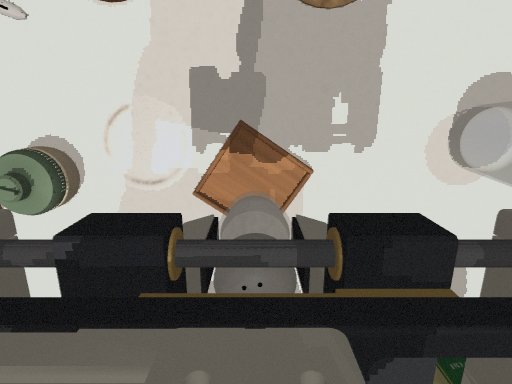

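The salt is held over the square tray, whose visible corners are at (240,121), (194,192) and (313,170).

```bash
python3 - <<'E'
from an import *
D=np.load('w9.npz');C=D['C']
W=[wray(C,u,v,.012) for u,v in((194,192),(240,121),(313,170))];print(np.round(W,4).tolist(),(W[0]+W[2])/2,np.linalg.norm(W[1]-W[0]),np.linalg.norm(W[1]-W[2]))
E
```

```text
[[0.6676, -0.1277, 0.012], [0.5955, -0.0793, 0.012], [0.644, -0.0053, 0.012]] [ 0.65581474 -0.0665081   0.012     ] 0.08681565439545456 0.08844049225931705
```

Request:
send_rows:
  targets:
    - {"translation": [-0.05,-0.05,2],"spin": 0,"jaw": 0.3}
    - {"translation": [-0.05,-0.05,5],"spin": 0,"jaw": 0.3}
    - {"translation": [-0.05,-0.05,8],"spin": 0,"jaw": 0.3}
    - {"translation": [-0.05,-0.05,10.3],"spin": 0,"jaw": 0.3}
    - {"translation": [-0.05,-0.05,11.3],"spin": 0,"jaw": 0.3}

```text
time: 22.1
tool_pos: [0.6537, -0.0671, 0.0379]
tool_rot: [3.141, -0.004, -3.14]
contact_force: [-0.0, 0.7, -1.6]
opening: 0.0414
grip_force: 22.0
```

Request:
send_rows:
  targets:
    - {"translation": [0,0,0.2],"spin": 0,"jaw": 0.3}
    - {"translation": [0,0,0.4],"spin": 0,"jaw": 0.3}
    - {"translation": [0,0,0.5],"spin": 0,"jaw": 0.3}
    - {"translation": [0,0,0.55],"spin": 0,"jaw": 0.3}
    - {"translation": [0,0,0.55],"spin": 0,"jaw": 0.3}

```text
time: 22.6
tool_pos: [0.6556, -0.0682, 0.0355]
tool_rot: [-3.141, 0.001, -3.141]
contact_force: [0.3, 0.0, -1.7]
opening: 0.0411
grip_force: 22.0
```

Request:
send_rows:
  targets:
    - {"translation": [0,0,0.1],"spin": 0,"jaw": 0.3}
    - {"translation": [0,0,0.15],"spin": 0,"jaw": 0.3}
    - {"translation": [0,0,0.2],"spin": 0,"jaw": 0.3}
    - {"translation": [0,0,0.2],"spin": 0,"jaw": 0.3}
    - {"translation": [0,0,0.2],"spin": 0,"jaw": 0.3}

```text
time: 23.1
tool_pos: [0.6554, -0.0682, 0.0332]
tool_rot: [-3.142, 0.001, -3.141]
contact_force: [-1.4, -0.0, 3.9]
opening: 0.0411
grip_force: 22.0
```

Request:
send_rows:
  targets:
    - {"translation": [0,0,0],"spin": 0,"jaw": 0.5}
    - {"translation": [0,0,0],"spin": 0,"jaw": 0.7}
    - {"translation": [0,0,0],"spin": 0,"jaw": 1}
    - {"translation": [0,0,0],"spin": 0,"jaw": 1}
    - {"translation": [0,0,0],"spin": 0,"jaw": 1}

```text
time: 23.6
tool_pos: [0.6552, -0.0681, 0.0326]
tool_rot: [3.141, -0.0, -3.141]
contact_force: [0.4, -0.6, 0.0]
opening: 0.0736
grip_force: 0.0
```

Request:
send_rows:
  targets:
    - {"translation": [0,0,-1],"spin": 0,"jaw": 1}
    - {"translation": [0,0,-4],"spin": 0,"jaw": 1}
    - {"translation": [0,0,-8],"spin": 0,"jaw": 1}
    - {"translation": [0,0,-12],"spin": 0,"jaw": 1}
    - {"translation": [0,0,-16],"spin": 0,"jaw": 1}

```text
time: 24.1
tool_pos: [0.6551, -0.0681, 0.1952]
tool_rot: [-3.142, 0.001, -3.141]
contact_force: [1.0, -0.3, -0.1]
opening: 0.0919
grip_force: 0.0
```

Request:
send_rows:
  targets:
    - {"translation": [0,0,-3],"spin": 0,"jaw": 1}
    - {"translation": [0,0,-3],"spin": 0,"jaw": 1}
    - {"translation": [0,0,-3],"spin": 0,"jaw": 1}
    - {"translation": [0,0,-3],"spin": 0,"jaw": 1}
    - {"translation": [0,0,-3],"spin": 0,"jaw": 1}

```text
time: 24.6
tool_pos: [0.6545, -0.068, 0.2211]
tool_rot: [3.141, -0.003, -3.141]
contact_force: [-0.5, -0.0, -0.1]
opening: 0.0918
grip_force: 0.0
```

```bash
python3 - <<'E'
from an import *
st();C,p,d=shot('w10')
obj(C,d,.655,-.068,.03,.12,.035);obj(C,d,.655,-.068,.08,.12,.035)
hsv=cv2.cvtColor(p,cv2.COLOR_RGB2HSV);b=((hsv[...,1]>70)&(hsv[...,0]<25)).astype(np.uint8)
W=np.array([wray(C,u,v,.012)[:2] for v,u in np.argwhere(b)]);q=(W[np.hypot(W[:,0]-.655,W[:,1]+.068)<.075]*1000).astype(np.float32);print(cv2.minAreaRect(q))
E
```

```text
{'time': 24.6, 'tool_pos': [0.6545, -0.068, 0.2211], 'tool_rot': [3.1408, -0.003, -3.1406], 'contact_force': [-0.5222, -0.011, -0.1158], 'opening': 0.0918, 'grip_force': 0.0}
obj 1276 [ 0.6341 -0.0883  0.0302] [ 0.672  -0.0459  0.0952] [ 0.653  -0.0671  0.0627]
obj 861 [ 0.6386 -0.0834  0.0802] [ 0.672  -0.0505  0.0952] [ 0.6553 -0.0669  0.0877]
((656.7882690429688, -67.42120361328125), (90.85780334472656, 91.2552490234375), 55.96630096435547)
```

View pics/w10.png

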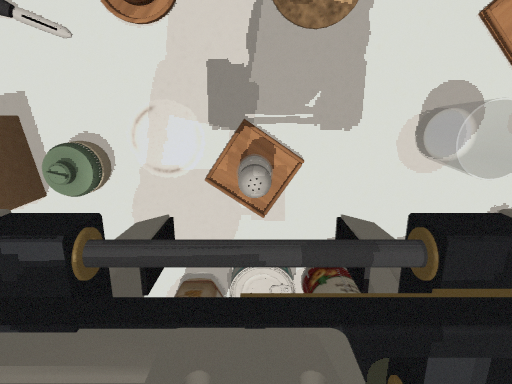

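The salt stands upright at (255,180), about 1 mm from the middle of the square tray. Next is the jar on the mat.

Request:
send_rows:
  targets:
    - {"translation": [3,0.9,0],"spin": 0,"jaw": 1}
    - {"translation": [7.5,2.3,0],"spin": 0,"jaw": 1}
    - {"translation": [12,3.7,0],"spin": 0,"jaw": 1}
    - {"translation": [16.5,5.2,0],"spin": 0,"jaw": 1}
    - {"translation": [20,6.3,0],"spin": 0,"jaw": 1}

```text
time: 25.15
tool_pos: [0.4522, -0.0045, 0.2219]
tool_rot: [3.141, -0.002, -3.14]
contact_force: [-0.4, -0.9, 0.8]
opening: 0.0917
grip_force: 0.0
```

Request:
send_rows:
  targets:
    - {"translation": [1.8,0.6,0],"spin": 0,"jaw": 1}
    - {"translation": [1.8,0.6,0],"spin": 0,"jaw": 1}
    - {"translation": [1.8,0.6,0],"spin": 0,"jaw": 1}
    - {"translation": [1.8,0.6,0],"spin": 0,"jaw": 1}
    - {"translation": [1.8,0.6,0],"spin": 0,"jaw": 1}

```text
time: 25.65
tool_pos: [0.438, 0.0003, 0.2224]
tool_rot: [3.141, -0.0, -3.141]
contact_force: [0.0, -0.3, 0.5]
opening: 0.0916
grip_force: 0.0
```

```bash
python3 - <<'E'
from an import *
st();C,p,d=shot('w11')
obj(C,d,.437,.001,.03,.13,.035);obj(C,d,.437,.001,.09,.13,.035)
E
```

```text
{'time': 25.65, 'tool_pos': [0.438, 0.0003, 0.2224], 'tool_rot': [3.1415, -0.0003, -3.141], 'contact_force': [0.0085, -0.3136, 0.4917], 'opening': 0.0916, 'grip_force': 0.0}
obj 1739 [ 0.4163 -0.0187  0.0301] [0.4563 0.0226 0.1103] [0.4363 0.002  0.0702]
obj 1496 [ 0.4166 -0.0187  0.0901] [0.4563 0.0226 0.1103] [0.4364 0.002  0.1002]
```

Request:
send_rows:
  targets:
    - {"translation": [0.15,0.1,3],"spin": 0,"jaw": 1}
    - {"translation": [0.15,0.1,7],"spin": 0,"jaw": 1}
    - {"translation": [0.15,0.1,10.5],"spin": 0,"jaw": 1}
    - {"translation": [0.15,0.1,13.5],"spin": 0,"jaw": 1}
    - {"translation": [0.15,0.1,15.5],"spin": 0,"jaw": 1}

```text
time: 26.2
tool_pos: [0.4351, 0.0016, 0.0655]
tool_rot: [3.141, -0.003, -3.141]
contact_force: [-0.8, 0.3, 1.0]
opening: 0.0914
grip_force: 0.0
```

Request:
send_rows:
  targets:
    - {"translation": [0,0,0.8],"spin": 0,"jaw": 1}
    - {"translation": [0,0,1.25],"spin": 0,"jaw": 1}
    - {"translation": [0,0,1.25],"spin": 0,"jaw": 0.7}
    - {"translation": [0,0,1.25],"spin": 0,"jaw": 0.5}
    - {"translation": [0,0,1.25],"spin": 0,"jaw": 0.35}
  force: 20

```text
time: 26.7
tool_pos: [0.4364, 0.0015, 0.0561]
tool_rot: [-3.141, 0.002, -3.141]
contact_force: [-0.3, -0.0, -0.1]
opening: 0.0725
grip_force: 0.0
```

Request:
send_rows:
  targets:
    - {"translation": [0,0,0],"spin": 0,"jaw": 0.35}
    - {"translation": [0,0,0],"spin": 0,"jaw": 0.3}
    - {"translation": [0,0,0],"spin": 0,"jaw": 0.3}
    - {"translation": [0,0,0],"spin": 0,"jaw": 0.3}
    - {"translation": [0,0,0],"spin": 0,"jaw": 0.3}

```text
time: 27.2
tool_pos: [0.4357, 0.0016, 0.0553]
tool_rot: [3.142, 0.0, -3.141]
contact_force: [0.4, -0.2, 1.0]
opening: 0.0405
grip_force: 20.0
```

Request:
send_rows:
  targets:
    - {"translation": [0,0,-1],"spin": 0,"jaw": 0.3}
    - {"translation": [0,0,-3],"spin": 0,"jaw": 0.3}
    - {"translation": [0,0.5,-5.5],"spin": 0,"jaw": 0.3}
    - {"translation": [0,3,-7.5],"spin": 0,"jaw": 0.3}
    - {"translation": [-0.4,6.5,-8],"spin": 0,"jaw": 0.3}

```text
time: 27.7
tool_pos: [0.4406, 0.0665, 0.1379]
tool_rot: [-3.141, 0.004, 3.14]
contact_force: [1.1, 1.4, -2.1]
opening: 0.0405
grip_force: 20.0
```

Request:
send_rows:
  targets:
    - {"translation": [-0.4,4,0],"spin": 0,"jaw": 0.3}
    - {"translation": [-0.8,8,0],"spin": 0,"jaw": 0.3}
    - {"translation": [-1.2,12,0],"spin": 0,"jaw": 0.3}
    - {"translation": [-1.6,15.5,0],"spin": 0,"jaw": 0.3}
    - {"translation": [-1.8,18,0],"spin": 0,"jaw": 0.3}

```text
time: 28.2
tool_pos: [0.4573, 0.2489, 0.1358]
tool_rot: [3.141, 0.0, -3.139]
contact_force: [0.3, -0.8, -1.5]
opening: 0.0402
grip_force: 20.0
```

Request:
send_rows:
  targets:
    - {"translation": [0,1.5,0],"spin": 0,"jaw": 0.3}
    - {"translation": [0,2,0],"spin": 0,"jaw": 0.3}
    - {"translation": [0,2,0],"spin": 0,"jaw": 0.3}
    - {"translation": [0,2,0],"spin": 0,"jaw": 0.3}
    - {"translation": [0,2,0],"spin": 0,"jaw": 0.3}

```text
time: 28.7
tool_pos: [0.4575, 0.2656, 0.1353]
tool_rot: [-3.141, -0.0, 3.141]
contact_force: [-0.3, 0.9, -0.6]
opening: 0.0404
grip_force: 20.0
```

```bash
python3 - <<'E'
from an import *
st();C,p,d=shot('w12');obj(C,d,.458,.267,.07,.11,.03)
E
```

```text
{'time': 28.7, 'tool_pos': [0.4575, 0.2656, 0.1353], 'tool_rot': [-3.1414, -0.0002, 3.1413], 'contact_force': [-0.2865, 0.9405, -0.5706], 'opening': 0.0404, 'grip_force': 19.9804}
obj 391 [0.438  0.2473 0.0842] [0.4518 0.2858 0.11  ] [0.4449 0.2665 0.0971]
```

View pics/w12.png

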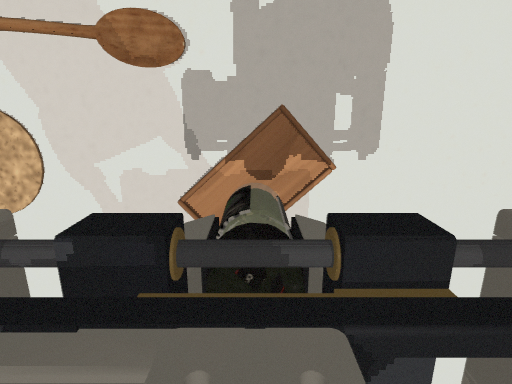

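The jar is held upright over the oblong tray, whose corners are at (282,106), (335,166) and (180,202). Lowering it.

Request:
send_rows:
  targets:
    - {"translation": [0,0.1,2],"spin": 0,"jaw": 0.3}
    - {"translation": [0,0.1,4.5],"spin": 0,"jaw": 0.3}
    - {"translation": [0,0.1,6.3],"spin": 0,"jaw": 0.3}
    - {"translation": [0,0.1,7.2],"spin": 0,"jaw": 0.3}
    - {"translation": [0,0.1,7.5],"spin": 0,"jaw": 0.3}

```text
time: 29.25
tool_pos: [0.4571, 0.2671, 0.0595]
tool_rot: [-3.141, -0.001, -3.141]
contact_force: [0.5, 0.5, -0.3]
opening: 0.0403
grip_force: 20.0
```

Request:
send_rows:
  targets:
    - {"translation": [0,0,0.1],"spin": 0,"jaw": 0.3}
    - {"translation": [0,0,0.2],"spin": 0,"jaw": 0.3}
    - {"translation": [0,0,0.3],"spin": 0,"jaw": 0.3}
    - {"translation": [0,0,0.3],"spin": 0,"jaw": 0.3}
    - {"translation": [0,0,0.3],"spin": 0,"jaw": 0.3}

```text
time: 29.75
tool_pos: [0.4575, 0.2677, 0.0576]
tool_rot: [3.141, 0.001, -3.141]
contact_force: [-0.5, -0.0, 0.2]
opening: 0.0405
grip_force: 20.0
```

Request:
send_rows:
  targets:
    - {"translation": [0,0,0.05],"spin": 0,"jaw": 0.3}
    - {"translation": [0,0,0.1],"spin": 0,"jaw": 0.3}
    - {"translation": [0,0,0.12],"spin": 0,"jaw": 0.3}
    - {"translation": [0,0,0.12],"spin": 0,"jaw": 0.3}
    - {"translation": [0,0,0.12],"spin": 0,"jaw": 0.3}

```text
time: 30.25
tool_pos: [0.4575, 0.2677, 0.0563]
tool_rot: [3.141, 0.0, -3.141]
contact_force: [-0.5, -0.1, 3.4]
opening: 0.0401
grip_force: 20.0
```

Request:
send_rows:
  targets:
    - {"translation": [0,0,0],"spin": 0,"jaw": 0.5}
    - {"translation": [0,0,0],"spin": 0,"jaw": 0.7}
    - {"translation": [0,0,0],"spin": 0,"jaw": 1}
    - {"translation": [0,0,0],"spin": 0,"jaw": 1}
    - {"translation": [0,0,0],"spin": 0,"jaw": 1}

```text
time: 30.75
tool_pos: [0.4574, 0.2677, 0.0559]
tool_rot: [3.142, -0.0, -3.141]
contact_force: [0.2, -0.6, -0.9]
opening: 0.0733
grip_force: 0.0
```

Request:
send_rows:
  targets:
    - {"translation": [0,0,-1],"spin": 0,"jaw": 1}
    - {"translation": [0,0,-4],"spin": 0,"jaw": 1}
    - {"translation": [0,0,-8],"spin": 0,"jaw": 1}
    - {"translation": [0,0,-12],"spin": 0,"jaw": 1}
    - {"translation": [0,0,-16],"spin": 0,"jaw": 1}

```text
time: 31.25
tool_pos: [0.4571, 0.2676, 0.2185]
tool_rot: [3.141, 0.001, -3.141]
contact_force: [0.6, 1.1, -0.7]
opening: 0.0922
grip_force: 0.0
```

Request:
send_rows:
  targets:
    - {"translation": [0,0,-1],"spin": 0,"jaw": 1}
    - {"translation": [0,0,-1],"spin": 0,"jaw": 1}
    - {"translation": [0,0,-1],"spin": 0,"jaw": 1}
    - {"translation": [0,0,-1],"spin": 0,"jaw": 1}
    - {"translation": [0,0,-1],"spin": 0,"jaw": 1}

```text
time: 31.75
tool_pos: [0.4568, 0.2674, 0.2245]
tool_rot: [-3.141, -0.003, -3.141]
contact_force: [0.6, -1.1, 0.5]
opening: 0.0917
grip_force: 0.0
```

```bash
python3 - <<'E'
from an import *
st();C,p,d=shot('w13');obj(C,d,.458,.267,.03,.13,.035)
hsv=cv2.cvtColor(p,cv2.COLOR_RGB2HSV);b=((hsv[...,1]>70)&(hsv[...,0]<25)).astype(np.uint8)
W=np.array([wray(C,u,v,.012)[:2] for v,u in np.argwhere(b)]);q=(W[np.hypot(W[:,0]-.458,W[:,1]-.267)<.09]*1000).astype(np.float32);print(cv2.minAreaRect(q))
p,d=read_camera('scene');save('scene2',p)
E
```

```text
{'time': 31.75, 'tool_pos': [0.4568, 0.2674, 0.2245], 'tool_rot': [-3.1406, -0.0028, -3.1406], 'contact_force': [0.6498, -1.0624, 0.4795], 'opening': 0.0917, 'grip_force': 0.0}
obj 1740 [0.4379 0.2482 0.0308] [0.4784 0.2885 0.1118] [0.4581 0.2683 0.0713]
((458.4941101074219, 267.5601806640625), (79.05905151367188, 138.44683837890625), 42.26588439941406)
```

View pics/scene2.png

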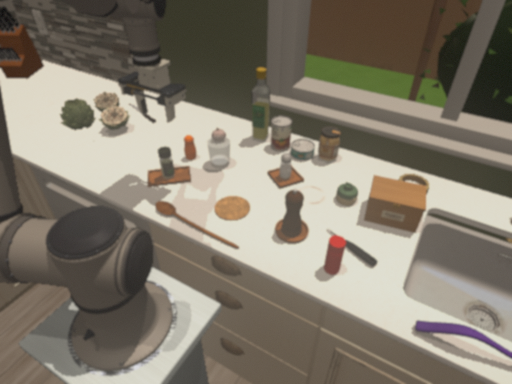

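The scene view shows all three upright on their own trays: the jar at (166,165), the salt at (286,168) and the mill at (293,215). The tumbler and timer are where they were, and the gripper is clear.

```bash
python3 -c "
from cell import job; print(job.hand_in())"
```

```text
the job is handed in; nothing more can be done
None
```

The job is handed in: the pepper mill, salt shaker and spice jar each stand upright within about 1 mm of the middle of their own trays, the tumbler and timer were left where they stood, and the arm's clock read 31.75 s at the last reading.

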